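# Find and mark the rubbing spot of a revolving cake stand

### The job

The plate of the revolving cake stand rubs on its rubber pad at one place of its rim that cannot be seen. Take the plate by its black knob and turn it gently, without dragging the stand about the counter, feel where it drags, and leave the plate standing with the middle of that draggy spot at the pad. Then stand the red marker upright on the plate's edge right in front of the pad, and let go; leave the tubs and the mug alone.

Things in the scene. Friction and masses are not known exactly. Their poses are not given: they have to be found in the camera images.
- stand: Heavy revolving cake stand (5 kg in all), loose on the counter: it begins to slide at 30 to 45 N. Mint round base, 220 mm across, 18 mm high, with a foot bar that carries the pad. Origin: centre of the base's underside, on the plate's axis; z up; its x axis points from the axis to the pad.
- plate: Round aluminium plate, 259 mm across, 10 mm thick, its top 72 mm above the counter; turns without end, either way, about the stand's vertical axis, with a steady drag of about 1 N felt at the knob, and stays where it is left. Origin: on that axis, on the plate's underside; its x axis points from the axis to the black knob.
- pad: Yellow post fixed to the stand with a black rubber pad, 36 mm wide, at the plate's rim, reaching up to the level of the plate's top (72 mm); pad face 131 mm, post's outer face 162 mm from the stand's axis. It does not visibly move when rubbed. Its origin and axes are the stand's (base centre): its direction is the x axis.
- knob_top (a point): Centre of the top face of the black knob: upright cylinder, 18 mm across, 45 mm tall, standing on the plate 90 mm from the axis; its top is 117 mm above the counter. It spins freely on its own pin, so it may be held firmly with the gripper's yaw unchanged while the plate goes round.
- mark (a point): Point on the plate's top surface (72 mm above the counter) just inside the pad: fixed to the stand, 110 mm from the axis towards the pad. The marker's place.
- marker: Red plastic cylinder, 24 mm across, 36 mm tall, 40 g, standing loose on the counter. Origin: centre of its underside, z up.
- tub_green: Bystander: green tub with white lid, 80 mm across, 110 mm tall. Origin: centre of its underside.
- tub_orange: Bystander: orange tub with black lid, 80 mm across, 120 mm tall. Origin: centre of its underside.
- mug: Bystander: white mug, 80 mm across, 90 mm tall. Origin: centre of its underside.
- plate_top (a point): Centre of the plate's top. How the rub feels: at one hidden place of the rim, new every time, never within 1.1 rad of the knob's direction, nor at the pad at the start, the plate rubs on the pad. The drag felt at the knob then rises smoothly by 10 to 14 N (about half when stopped there), over 0.16 rad of turn either side of the spot's middle, and falls off again.
There are look-alikes about, which are no part of the job. Of the things that look like the marker, the smaller one is meant.

How it is judged (in metres and radians):
On the way:
1. the plate is turned until its rubbing spot presses on the pad (contact force between plate and pad above 5.5 N), for 0.3 s.
At the end, for the whole second after the job is handed in: The plate is at rest with its rubbing spot at the pad (pad pressed with over 5.5 N of some 14 N at its middle, i.e. within about 0.12 rad of the spot's middle), and the red marker stands upright and at rest on the plate, its centre within 20 mm of the marker's place beside the pad (contact force between plate and pad above 5.5 N and horizontal distance between marker and mark below 0.02 m and contact force between marker and plate above 0.1 N and angle between marker's own z axis and vertical below 0.15 rad and linear speed of marker below 0.02 m/s and angular speed of plate below 0.05 rad/s); the robot touches nothing.
It fails at once if the stand is dragged more than 15 mm over the counter (distance of stand from where it was at the start of the episode above 0.015 m).
It fails at once if the stand is tipped (angle between stand's own z axis and vertical above 0.1 rad).
It fails at once if the green tub is disturbed (distance of tub_green from where it was at the start of the episode above 0.015 m).
It fails at once if the orange tub is disturbed (distance of tub_orange from where it was at the start of the episode above 0.015 m).
It fails at once if the mug is disturbed (distance of mug from where it was at the start of the episode above 0.015 m).
It also fails if it takes over 72 s, if anything falls off the work surface, if the arm or the gripper's body presses on something with over 40 N, if the wrist force passes 120 N, or if a joint passes its speed limit or range.

### The arm

A 7-joint arm with a two-finger parallel gripper is mounted at the origin on the work surface. World frame = base frame: x ahead of the robot, y to its left, z up, the work surface at z = 0. Lengths are in mm, angles in rad, forces in N, time in s.
With the tool pointing down it reaches from about 425 to 1025 mm from the base axis. Payload 3.6 kg.
Tool frame: the origin (TCP) lies midway between the tips of the shut fingers; the grasp point (between the pads) lies 19 mm behind it; z points along the fingers, y is the line along which they close (so a half turn about z gives the same grasp; the last joint's range is limited). The gripper opens to 85 mm and grips with 20 to 120 N. Pads are 22 mm wide; open, the fingers measure 114 mm over their backs; the gripper's body (76 mm by 85 mm) begins 54 mm behind the grasp point. The pads swing forward as they close: fully open they stand 13 mm farther back than shut.
Start: joints at [-1.256, 0.591, 0.048, 1.609, -0.033, 0.943, -0.034], TCP at [288.19, 665.264, 231.302] pointing down, gripper open.
Joint ranges: [-2.69, 2.69], [-0.47, 2.24], [-1.27, 1.36], [0.19, 2.51], [-1.53, 4.68], [0.08, 2.07], [-3.09, 3.09]. Speed limits (rad/s): [2.57, 2.57, 3.14, 3.14, 3.14, 3.14, 3.14].

### API

Orientations are given as [roll, pitch, yaw] about the fixed x, y, z axes, in that order (R = Rz(yaw) Ry(pitch) Rx(roll)).
In Python, from rig import env gives the robot as it stands.
- The arm moves only by the tool play_rows, never from a script. Its arguments are lists of equal length, an entry for each row: "slide": the shift along the tool's x, y, z in m, a list of three; "angular": the turn, a rotation vector about the tool's x, y, z in degrees, a list of three; "hand": the opening, from 0 (shut) to 1 (fully open). A call has 1 to 20 rows; each row shifts and turns the commanded pose from where the row before left it, along the tool's axes as they then stand; what a row does not reach is not made up. A row lasts 1/8 s, in which the tool goes at most 62.5 mm and 10.7 degrees, less where a joint would pass 70% of its speed; a pose out of reach is approached as far as the arm can. A call with a gripper value outside its range is refused whole. The fingers move at their own pace and stop on an object; the grip force is fixed at half the most. Time passes only in rows, so rows that do not move let the fingers close. It gives the time, the measured TCP pose, the force, the opening and the grip force at its end, in the units of the state.
- env.sense(): the state, without advancing time (a new reading comes with each control period).
- env.capture(name): name is "scene" or "top"; returns a dict with "img" (420x560x3 uint8, red, green, blue), "fx", "fy", "cx", "cy" (pixels), "position" and "attitude" of the camera in the world. Camera axes: x right, y up, looking along -z (the intrinsics and any distortion apply to the point x, -y, -z); pixel columns grow to the right and rows downward; lengths in mm; the calibration is good to about 2 mm. A picture is of the moment at which its call begins. There is no depth.
- env.hand_in(): hands the job in; it is judged then, once.
The state is a dict: "clock": time; "joint_pos": joint angles; "qd": joint speeds; "tau": joint torques, N m; "position": TCP position; "tool_rot": TCP orientation; "ft_force": force on the tool from outside, world axes, zero at the start; "wrist_torque": the same for the moment, N m; "gripper_width": finger opening in mm; "grasp_force": force on a finger pad.
Only numpy, scipy, OpenCV 4.12 (cv2) and the standard library are available. Lean on these libraries where they do the work, as an engineer would, in place of code of your own. Each camera call takes 0.05 s, during which the arm holds its last target. There are 200 camera calls.

## Working session

There is one attempt and no reset: what is moved stays moved. The work goes in short steps, Python scripts to look and compute and a tool call to move; the robot and the scene stay as the last step left them, time stands still between calls to the robot, and variables do not carry over. Pictures are saved under pics/ and viewed, at most 10 in all, crops included, and the job is handed in when it is done.

Besides the shell and the picture viewer there is one more tool, called as name(argument=value, ...) on one line, values as JSON. play_rows: Moves the arm, as the interface text tells. Its arguments: {"type":"object","properties":{"slide":{"type":"array"},"angular":{"type":"array"},"hand":{"type":"array"}},"required":["slide","angular","hand"]}

```bash
mkdir -p pics; ls; python3 - <<'E'
from rig import env
import cv2,pickle
d={}
for n in("scene","top"):
    c=env.capture(n);d[n]=c
    cv2.imwrite(f"pics/{n}0.png",c["img"][:,:,::-1])
    print(n,{k:v for k,v in c.items() if k!="img"})
pickle.dump(d,open("c0.pkl","wb"))
print(env.sense())
E
```

```text
pics
scene {'fx': 501.45199288567414, 'fy': 501.45199288567414, 'cx': 275.86522658146237, 'cy': 207.15615004163513, 'position': array([1213.37456374, -616.7005467 ,  662.21296003]), 'attitude': array([0.99629578, 0.02347757, 0.77987297])}
top {'fx': 406.61430338331553, 'fy': 406.61430338331553, 'cx': 276.84954906639075, 'cy': 219.6929989264321, 'position': array([ 356.13872717,  -14.07781969, 1121.64533142]), 'attitude': array([ 0.22898203, -0.00627341, -1.43992377])}
{'clock': 0.1, 'joint_pos': array([-1.25547336,  0.59202554,  0.0483088 ,  1.60969744, -0.0332957 ,
        0.94270457, -0.03369115]), 'qd': array([ 0.00081607, -0.00183937,  0.00077674, -0.00278184, -0.00054671,
       -0.00070815,  0.00050695]), 'tau': array([ 4.70487357e-03, -5.49997687e+01,  1.55309994e+00, -1.98823482e+01,
        9.67150176e-03,  3.82857965e-03, -8.25015320e-06]), 'position': array([287.90619559, 664.56823163, 230.25541069]), 'tool_rot': array([-3.13956605e+00,  1.19766811e-04,  2.73285767e+00]), 'ft_force': array([ 0.34935229, -1.1433149 ,  0.45875228]), 'wrist_torque': array([ 0.04926309, -0.01626738,  0.00195999]), 'grasp_force': 0.0, 'gripper_width': 85.14046570825663}
```

View pics/scene0.png

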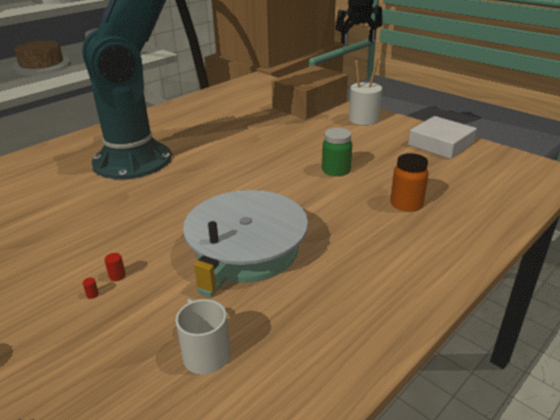

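View pics/top0.png

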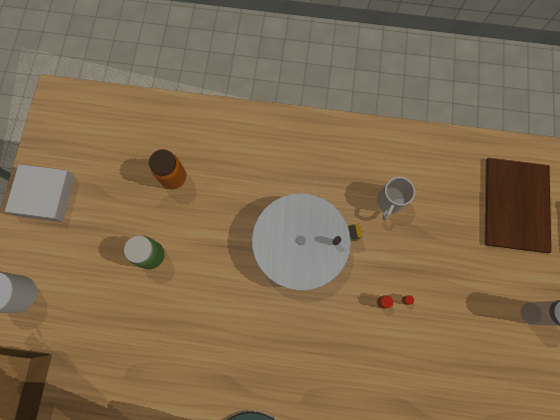

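The scene view shows the plate centred near (246,221), the knob at (213,232) and the yellow post at (206,276). There are two red cylinders: the larger at (115,267), top view (386,302), and the smaller at (91,288), top view (409,300). The smaller one fits the description, and I'll confirm it in a crop while I measure.

```bash
cat > h.py <<'E'
import numpy as np,cv2
from scipy.spatial.transform import Rotation as R
def ray(c,u,v):
    d=R.from_euler('xyz',c['attitude']).apply([(u-c['cx'])/c['fx'],-(v-c['cy'])/c['fy'],-1.])
    return np.array(c['position']),d
def onz(c,u,v,z):
    p,d=ray(c,u,v); return p+d*(z-p[2])/d[2]
def proj(c,P):
    q=R.from_euler('xyz',c['attitude']).inv().apply(np.array(P)-c['position'])
    return np.array([c['cx']+c['fx']*q[0]/-q[2],c['cy']-c['fy']*q[1]/-q[2]])
def tri(c1,a,c2,b):
    p,d=ray(c1,*a);q,e=ray(c2,*b)
    s=np.linalg.lstsq(np.c_[d,-e],q-p,rcond=None)[0]
    A=p+d*s[0];B=q+e*s[1];return (A+B)/2,np.linalg.norm(A-B)
def blobs(m,amin=15):
    n,l,s,ce=cv2.connectedComponentsWithStats(m.astype(np.uint8));
    return [(ce[i].round(1),s[i].tolist()) for i in range(1,n) if s[i][4]>=amin]
E
python3 - <<'E'
from h import *
import pickle
d=pickle.load(open("c0.pkl","rb"));s,t=d['scene'],d['top']
for n,c in d.items():
    h=cv2.cvtColor(c['img'],cv2.COLOR_RGB2HSV);H,S,V=h[...,0],h[...,1],h[...,2]
    print(n,'red',blobs(((H<5)|(H>174))&(S>190)&(V>70)))
    print('yel',blobs((H>18)&(H<30)&(S>190)&(V>90)))
    if n=='top':
        m=((S<70)&(V>110)).astype(np.uint8)
        m[:185]=0;m[300:]=0;m[:,:240]=0;m[:,360:]=0
        k=cv2.morphologyEx(m,cv2.MORPH_CLOSE,np.ones((9,9)))
        cn=max(cv2.findContours(k,0,1)[0],key=cv2.contourArea)
        e=cv2.fitEllipse(cv2.convexHull(cn));print('plate',e,cv2.contourArea(cn));print(onz(c,*e[0],72))
        g=np.array([onz(c,*p[0],72)[:2] for p in cv2.convexHull(cn)],np.float32);print(cv2.minEnclosingCircle(g))
    dark=(V<60); print('dark',[b for b in blobs(dark) if (b[1][4]<400)])
a=cv2.resize(s['img'][180:310,60:300],None,fx=3,fy=3,interpolation=2)[:,:,::-1]
b=cv2.resize(t['img'][180:320,240:430],None,fx=2,fy=2,interpolation=2)[:,:,::-1]
o=np.zeros((600,720,3),np.uint8);
a=cv2.resize(a,(554,300));o[:300,:554]=a;o[300:580,:380]=b
cv2.imwrite('pics/crop.png',o)
E
```

```text
scene red [(array([112.6, 265. ]), [105, 253, 16, 27, 262]), (array([ 88.9, 286.6]), [83, 278, 13, 20, 153])]
yel [(array([203.5, 274.7]), [195, 261, 18, 31, 368])]
dark [(array([330.6,  58.6]), [316, 52, 31, 13, 67]), (array([349. , 160.2]), [347, 148, 4, 25, 54]), (array([554.7, 155.4]), [551, 151, 8, 8, 29]), (array([ 96.4, 161.7]), [93, 158, 8, 9, 29]), (array([212.9, 232.2]), [209, 222, 9, 21, 154]), (array([209.7, 260.8]), [199, 256, 20, 13, 97])]
top red [(array([386.9, 301.6]), [382, 297, 11, 11, 77]), (array([409.8, 299.6]), [406, 296, 8, 8, 36])]
yel [(array([358.3, 230.2]), [356, 224, 6, 13, 55])]
plate ((300.7046203613281, 241.46238708496094), (96.67852020263672, 98.88756561279297), 112.0457992553711) 7382.5
[549.75428684 -58.25090161  72.        ]
((553.1047973632812, -57.92473602294922), 129.74989318847656)
dark [(array([495.1, 213.6]), [485, 159, 65, 94, 275]), (array([  4.1, 173.1]), [0, 168, 10, 11, 65]), (array([352.5, 231.8]), [349, 226, 8, 13, 77]), (array([336.3, 240.3]), [333, 237, 8, 8, 46]), (array([553.4, 312.5]), [550, 301, 10, 24, 98]), (array([ 20.6, 353.2]), [0, 348, 49, 10, 250]), (array([249.2, 414.6]), [227, 412, 47, 8, 73])]
```

View pics/crop.png

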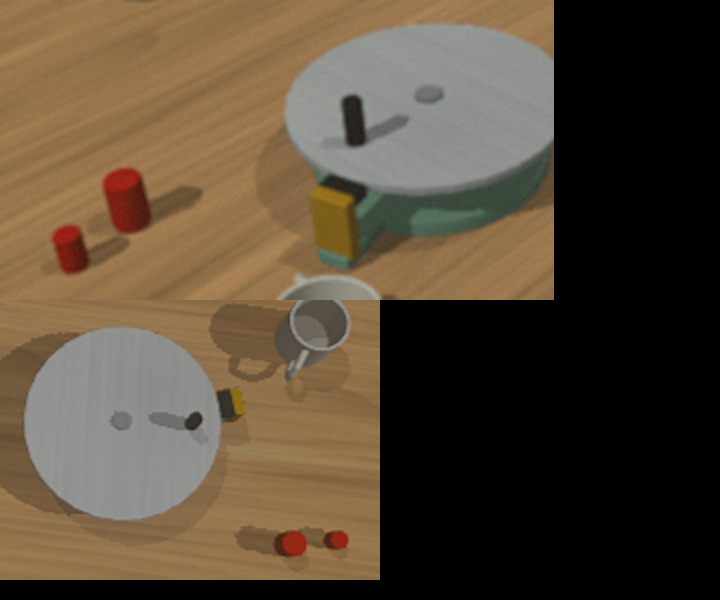

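The crop confirms it: the smaller red cylinder is at scene (89,287), top (410,300), with the larger look-alike just left of it in the top view. The hub is at top (300.5,240), the knob at (336,240) and the pad at (352,232).

```bash
python3 - <<'E'
from h import *
import pickle
d=pickle.load(open("c0.pkl","rb"));s,t=d['scene'],d['top']
np.set_printoptions(precision=1,suppress=True)
print('hub',tri(s,(245.4,220.3),t,(300.5,240.3)),onz(t,300.5,240.3,74))
print('knob mid',tri(s,(212.9,232.2),t,(336.3,240.3)), onz(s,212.9,224,117))
print('pad',tri(s,(209.7,260.8),t,(352.5,231.8)),onz(t,352.5,231.8,72),onz(s,209.7,261,70))
print('yel top',onz(t,358.3,230.2,60))
for n,a,b in(('small',(88.9,286.6),(409.8,299.6)),('big',(112.6,265),(386.9,301.6))): print(n,tri(s,a,t,b),onz(t,*b,30))
print('mug',onz(t,397,195,80),'hub2',onz(s,245.4,220.3,75))
for c in(s,t):print(c['position'])
m=cv2.cvtColor(s['img'],cv2.COLOR_RGB2HSV)
e=((m[...,1]<75)&(m[...,2]>110)).astype(np.uint8);e[:190]=0;e[280:]=0;e[:,:180]=0;e[:,312:]=0
e=cv2.morphologyEx(e,cv2.MORPH_CLOSE,np.ones((9,9)))
cn=max(cv2.findContours(e,0,1)[0],key=cv2.contourArea)
g=np.array([onz(s,*p[0],72)[:2] for p in cv2.convexHull(cn)],np.float32);print('plate scene',cv2.minEnclosingCircle(g),g.mean(0))
E
```

```text
hub (array([552.3, -57.6,  73.1]), np.float64(0.8514221306441948)) [552.4 -57.3  74. ]
knob mid (array([ 560.2, -148.2,   94.4]), np.float64(1.6817235504005101)) [ 564.8 -150.4  117. ]
pad (array([ 595.1, -190.4,   67.2]), np.float64(2.382207498481245)) [ 593.4 -190.6   72. ] [ 599.2 -191.9   70. ]
yel top [ 602.5 -207.6   60. ]
small (array([ 441.5, -365.8,   23.3]), np.float64(0.7818529208412056)) [ 440.8 -364.    30. ]
big (array([ 427.4, -304.3,   31.4]), np.float64(0.8488843407854644)) [ 427.7 -304.3   30. ]
mug [ 707.3 -298.4   80. ] hub2 [554.2 -59.8  75. ]
[1213.4 -616.7  662.2]
[ 356.1  -14.1 1121.6]
plate scene ((567.8407592773438, -76.37478637695312), 151.53591918945312) [552.6 -66.6]
```

play_rows(slide=[[0,0,0],[0,0,0],[0,0,0],[0,0,0],[0,0,0],[0,0,0],[0,0,0],[0,0,0]], angular=[[0,0,8.3],[0,0,8.3],[0,0,8.3],[0,0,8.3],[0,0,8.3],[0,0,8.3],[0,0,8.3],[0,0,8.5]], hand=[1,1,1,1,1,1,1,1])

```text
clock: 1.1
position: [287.8, 664.9, 230.6]
tool_rot: [-3.141, 0.001, 1.566]
ft_force: [-0.8, 0.6, 0.2]
gripper_width: 85.4
grasp_force: 0.0
```

play_rows(slide=[[-0.045,0.015,0],[-0.045,0.015,0],[-0.045,0.015,0],[-0.045,0.015,0],[-0.045,0.015,0],[-0.045,0.015,0],[-0.045,0.015,0],[-0.045,0.015,0],[-0.045,0.015,0],[-0.045,0.015,0],[-0.045,0.015,0],[-0.045,0.015,0],[-0.045,0.015,0],[-0.045,0.015,0],[-0.045,0.015,0],[-0.045,0.015,0],[-0.045,0.015,0],[-0.045,0.015,0],[0,0,0],[0,0,0]], angular=[[0,0,0],[0,0,0],[0,0,0],[0,0,0],[0,0,0],[0,0,0],[0,0,0],[0,0,0],[0,0,0],[0,0,0],[0,0,0],[0,0,0],[0,0,0],[0,0,0],[0,0,0],[0,0,0],[0,0,0],[0,0,0],[0,0,0],[0,0,0]], hand=[1,1,1,1,1,1,1,1,1,1,1,1,1,1,1,1,1,1,1,1])

```text
clock: 3.6
position: [557.3, -144.3, 230.8]
tool_rot: [-3.14, -0.001, 1.57]
ft_force: [0.2, -0.2, -0.6]
gripper_width: 85.3
grasp_force: 0.0
```

```bash
python3 -c "
from rig import env;print(env.sense()['joint_pos'].round(2))"
```

```text
[-0.17  0.44  0.47  1.97 -0.27  0.8   0.45]
```

play_rows(slide=[[-0.004,0.003,0.03],[0,0,0.03],[0,0,0.03],[0,0,0.03],[0,0,0.025],[0,0,0],[0,0,0],[0,0,0],[0,0,0],[0,0,0],[0,0,0],[0,0,0],[0,0,0],[0,0,0]], angular=[[0,0,0],[0,0,0],[0,0,0],[0,0,0],[0,0,0],[0,0,0],[0,0,0],[0,0,0],[0,0,0],[0,0,0],[0,0,0],[0,0,0],[0,0,0],[0,0,0]], hand=[1,1,1,1,1,1,0.15,0.15,0.15,0.15,0.15,0.15,0.15,0.15])

```text
clock: 5.35
position: [561.4, -148.8, 87.2]
tool_rot: [3.14, -0.0, 1.57]
ft_force: [0.2, 0.5, 5.4]
gripper_width: 16.4
grasp_force: 58.4
```

```bash
cat > t.py <<'E'
import numpy as np,sys,json
th0,step,n=map(float,sys.argv[1:4])
a=np.radians(th0+step*np.arange(n+1));P=90*np.c_[np.sin(a),np.cos(a)]/1000
P=P.round(4);d=np.diff(P,axis=0).round(4)
for i in range(0,len(d),4): print(round(th0+step*(i+4),1),json.dumps([[*r,0] for r in d[i:i+4].tolist()]))
E
python3 t.py -84.4 -2.5 120
```

```text
-94.4 [[-0.0003, -0.0039, 0], [-0.0001, -0.004, 0], [0.0, -0.0039, 0], [0.0003, -0.0039, 0]]
-104.4 [[0.0004, -0.0039, 0], [0.0005, -0.0039, 0], [0.0007, -0.0039, 0], [0.0009, -0.0038, 0]]
-114.4 [[0.0011, -0.0038, 0], [0.0012, -0.0037, 0], [0.0014, -0.0037, 0], [0.0015, -0.0036, 0]]
-124.4 [[0.0017, -0.0035, 0], [0.0019, -0.0035, 0], [0.002, -0.0034, 0], [0.0021, -0.0032, 0]]
-134.4 [[0.0023, -0.0032, 0], [0.0025, -0.0031, 0], [0.0025, -0.003, 0], [0.0027, -0.0029, 0]]
-144.4 [[0.0028, -0.0027, 0], [0.0029, -0.0026, 0], [0.0031, -0.0025, 0], [0.0031, -0.0024, 0]]
-154.4 [[0.0033, -0.0022, 0], [0.0033, -0.0021, 0], [0.0034, -0.0019, 0], [0.0035, -0.0018, 0]]
-164.4 [[0.0036, -0.0016, 0], [0.0036, -0.0014, 0], [0.0037, -0.0013, 0], [0.0038, -0.0012, 0]]
-174.4 [[0.0038, -0.001, 0], [0.0038, -0.0008, 0], [0.0039, -0.0006, 0], [0.0039, -0.0005, 0]]
-184.4 [[0.0039, -0.0003, 0], [0.004, -0.0001, 0], [0.0039, 0.0, 0], [0.0039, 0.0003, 0]]
-194.4 [[0.0039, 0.0004, 0], [0.0039, 0.0005, 0], [0.0039, 0.0007, 0], [0.0038, 0.0009, 0]]
-204.4 [[0.0038, 0.0011, 0], [0.0037, 0.0012, 0], [0.0037, 0
[... 1027 characters left out ...]
], [-0.0027, 0.0029, 0]]
-324.4 [[-0.0028, 0.0027, 0], [-0.0029, 0.0026, 0], [-0.0031, 0.0025, 0], [-0.0031, 0.0024, 0]]
-334.4 [[-0.0033, 0.0022, 0], [-0.0033, 0.0021, 0], [-0.0034, 0.0019, 0], [-0.0035, 0.0018, 0]]
-344.4 [[-0.0036, 0.0016, 0], [-0.0036, 0.0014, 0], [-0.0037, 0.0013, 0], [-0.0038, 0.0012, 0]]
-354.4 [[-0.0038, 0.001, 0], [-0.0038, 0.0008, 0], [-0.0039, 0.0006, 0], [-0.0039, 0.0005, 0]]
-364.4 [[-0.0039, 0.0003, 0], [-0.004, 0.0001, 0], [-0.0039, 0.0, 0], [-0.0039, -0.0003, 0]]
-374.4 [[-0.0039, -0.0004, 0], [-0.0039, -0.0005, 0], [-0.0039, -0.0007, 0], [-0.0038, -0.0009, 0]]
-384.4 [[-0.0038, -0.0011, 0], [-0.0037, -0.0012, 0], [-0.0037, -0.0014, 0], [-0.0036, -0.0015, 0]]
```

First 40° in two calls, to check the radial force.

play_rows(slide=[[-0.0003,-0.0039,0],[-0.0001,-0.004,0],[0.0,-0.0039,0],[0.0003,-0.0039,0],[0.0004,-0.0039,0],[0.0005,-0.0039,0],[0.0007,-0.0039,0],[0.0009,-0.0038,0]], angular=[[0,0,0],[0,0,0],[0,0,0],[0,0,0],[0,0,0],[0,0,0],[0,0,0],[0,0,0]], hand=[0.1,0.1,0.1,0.1,0.1,0.1,0.1,0.1])

```text
clock: 6.35
position: [531.1, -146.4, 87.1]
tool_rot: [3.138, 0.0, 1.571]
ft_force: [1.5, 1.0, 6.7]
gripper_width: 16.1
grasp_force: 58.6
```

play_rows(slide=[[0.0011,-0.0038,0],[0.0012,-0.0037,0],[0.0014,-0.0037,0],[0.0015,-0.0036,0],[0.0017,-0.0035,0],[0.0019,-0.0035,0],[0.002,-0.0034,0],[0.0021,-0.0032,0]], angular=[[0,0,0],[0,0,0],[0,0,0],[0,0,0],[0,0,0],[0,0,0],[0,0,0],[0,0,0]], hand=[0.1,0.1,0.1,0.1,0.1,0.1,0.1,0.1])

```text
clock: 7.35
position: [503.1, -133.7, 87.1]
tool_rot: [3.138, 0.001, 1.57]
ft_force: [1.3, 1.1, 4.7]
gripper_width: 16.2
grasp_force: 58.6
```

play_rows(slide=[[0.0023,-0.0032,0],[0.0025,-0.0031,0],[0.0025,-0.003,0],[0.0027,-0.0029,0]], angular=[[0,0,0],[0,0,0],[0,0,0],[0,0,0]], hand=[0.1,0.1,0.1,0.1])

```text
clock: 7.85
position: [491.1, -123.9, 87.1]
tool_rot: [3.137, 0.001, 1.57]
ft_force: [2.4, 0.1, 4.9]
gripper_width: 16.5
grasp_force: 58.6
```

play_rows(slide=[[0.0028,-0.0027,0],[0.0029,-0.0026,0],[0.0031,-0.0025,0],[0.0031,-0.0024,0]], angular=[[0,0,0],[0,0,0],[0,0,0],[0,0,0]], hand=[0.1,0.1,0.1,0.1])

```text
clock: 8.35
position: [480.9, -112.3, 87.1]
tool_rot: [3.137, 0.001, 1.57]
ft_force: [1.8, -0.5, 6.0]
gripper_width: 16.2
grasp_force: 58.6
```

play_rows(slide=[[0.0033,-0.0022,0],[0.0033,-0.0021,0],[0.0034,-0.0019,0],[0.0035,-0.0018,0]], angular=[[0,0,0],[0,0,0],[0,0,0],[0,0,0]], hand=[0.1,0.1,0.1,0.1])

```text
clock: 8.85
position: [472.8, -98.9, 87.1]
tool_rot: [3.137, 0.001, 1.57]
ft_force: [1.9, -0.8, 5.4]
gripper_width: 16.3
grasp_force: 58.6
```

play_rows(slide=[[0.0036,-0.0016,0],[0.0036,-0.0014,0],[0.0037,-0.0013,0],[0.0038,-0.0012,0]], angular=[[0,0,0],[0,0,0],[0,0,0],[0,0,0]], hand=[0.1,0.1,0.1,0.1])

```text
clock: 9.35
position: [467.2, -84.4, 87.1]
tool_rot: [3.138, 0.002, 1.57]
ft_force: [1.5, -1.3, 5.7]
gripper_width: 16.3
grasp_force: 58.7
```

play_rows(slide=[[0.0038,-0.001,0],[0.0038,-0.0008,0],[0.0039,-0.0006,0],[0.0039,-0.0005,0]], angular=[[0,0,0],[0,0,0],[0,0,0],[0,0,0]], hand=[0.1,0.1,0.1,0.1])

```text
clock: 9.85
position: [464.1, -69.0, 87.1]
tool_rot: [3.138, 0.001, 1.569]
ft_force: [0.3, -1.0, 7.2]
gripper_width: 16.2
grasp_force: 58.7
```

play_rows(slide=[[0.0039,-0.0003,0],[0.004,-0.0001,0],[0.0039,0.0,0],[0.0039,0.0003,0]], angular=[[0,0,0],[0,0,0],[0,0,0],[0,0,0]], hand=[0.1,0.1,0.1,0.1])

```text
clock: 10.35
position: [463.7, -53.3, 87.1]
tool_rot: [3.138, 0.001, 1.569]
ft_force: [0.9, -0.5, 7.0]
gripper_width: 16.3
grasp_force: 58.7
```

play_rows(slide=[[0.0039,0.0004,0],[0.0039,0.0005,0],[0.0039,0.0007,0],[0.0038,0.0009,0]], angular=[[0,0,0],[0,0,0],[0,0,0],[0,0,0]], hand=[0.1,0.1,0.1,0.1])

```text
clock: 10.85
position: [466.1, -37.9, 87.1]
tool_rot: [3.139, 0.001, 1.569]
ft_force: [0.7, -1.4, 7.5]
gripper_width: 16.2
grasp_force: 58.7
```

play_rows(slide=[[0.0038,0.0011,0],[0.0037,0.0012,0],[0.0037,0.0014,0],[0.0036,0.0015,0]], angular=[[0,0,0],[0,0,0],[0,0,0],[0,0,0]], hand=[0.1,0.1,0.1,0.1])

```text
clock: 11.35
position: [471.1, -23.0, 87.1]
tool_rot: [3.139, 0.001, 1.569]
ft_force: [0.5, -0.9, 8.5]
gripper_width: 16.3
grasp_force: 58.7
```

play_rows(slide=[[0.0035,0.0017,0],[0.0035,0.0019,0],[0.0034,0.002,0],[0.0032,0.0021,0]], angular=[[0,0,0],[0,0,0],[0,0,0],[0,0,0]], hand=[0.1,0.1,0.1,0.1])

```text
clock: 11.85
position: [478.6, -9.3, 87.1]
tool_rot: [3.14, 0.001, 1.569]
ft_force: [-0.3, -1.2, 8.8]
gripper_width: 16.1
grasp_force: 58.7
```

play_rows(slide=[[0.0032,0.0023,0],[0.0031,0.0025,0],[0.003,0.0025,0],[0.0029,0.0027,0]], angular=[[0,0,0],[0,0,0],[0,0,0],[0,0,0]], hand=[0.1,0.1,0.1,0.1])

```text
clock: 12.35
position: [488.3, 2.9, 87.1]
tool_rot: [3.14, 0.001, 1.569]
ft_force: [-1.6, -1.0, 8.8]
gripper_width: 15.9
grasp_force: 58.7
```

play_rows(slide=[[0.0027,0.0028,0],[0.0026,0.0029,0],[0.0025,0.0031,0],[0.0024,0.0031,0]], angular=[[0,0,0],[0,0,0],[0,0,0],[0,0,0]], hand=[0.1,0.1,0.1,0.1])

```text
clock: 12.85
position: [500.1, 13.3, 87.1]
tool_rot: [3.141, 0.0, 1.57]
ft_force: [0.2, -0.8, 8.1]
gripper_width: 16.7
grasp_force: 58.7
```

play_rows(slide=[[0.0022,0.0033,0],[0.0021,0.0033,0],[0.0019,0.0034,0],[0.0018,0.0035,0]], angular=[[0,0,0],[0,0,0],[0,0,0],[0,0,0]], hand=[0.1,0.1,0.1,0.1])

```text
clock: 13.35
position: [513.5, 21.4, 87.1]
tool_rot: [3.141, -0.0, 1.57]
ft_force: [-1.5, 0.3, 8.1]
gripper_width: 16.6
grasp_force: 58.7
```

play_rows(slide=[[0.0016,0.0036,0],[0.0014,0.0036,0],[0.0013,0.0037,0],[0.0012,0.0038,0]], angular=[[0,0,0],[0,0,0],[0,0,0],[0,0,0]], hand=[0.1,0.1,0.1,0.1])

```text
clock: 13.85
position: [528.1, 27.2, 87.1]
tool_rot: [3.141, -0.0, 1.57]
ft_force: [-0.6, 0.3, 8.7]
gripper_width: 16.3
grasp_force: 58.7
```

play_rows(slide=[[0.001,0.0038,0],[0.0008,0.0038,0],[0.0006,0.0039,0],[0.0005,0.0039,0]], angular=[[0,0,0],[0,0,0],[0,0,0],[0,0,0]], hand=[0.1,0.1,0.1,0.1])

```text
clock: 14.35
position: [543.5, 30.3, 87.1]
tool_rot: [3.141, -0.001, 1.57]
ft_force: [-1.5, 1.4, 8.0]
gripper_width: 16.4
grasp_force: 58.7
```

play_rows(slide=[[0.0003,0.0039,0],[0.0001,0.004,0],[0.0,0.0039,0],[-0.0003,0.0039,0]], angular=[[0,0,0],[0,0,0],[0,0,0],[0,0,0]], hand=[0.1,0.1,0.1,0.1])

```text
clock: 14.85
position: [559.3, 30.7, 87.1]
tool_rot: [3.141, -0.001, 1.57]
ft_force: [-1.8, 1.4, 8.7]
gripper_width: 16.3
grasp_force: 58.7
```

play_rows(slide=[[-0.0004,0.0039,0],[-0.0005,0.0039,0],[-0.0007,0.0039,0],[-0.0009,0.0038,0]], angular=[[0,0,0],[0,0,0],[0,0,0],[0,0,0]], hand=[0.1,0.1,0.1,0.1])

```text
clock: 15.35
position: [575.0, 28.3, 87.1]
tool_rot: [3.141, -0.001, 1.571]
ft_force: [-1.4, 0.7, 8.4]
gripper_width: 16.3
grasp_force: 58.7
```

play_rows(slide=[[-0.0011,0.0038,0],[-0.0012,0.0037,0],[-0.0014,0.0037,0],[-0.0015,0.0036,0]], angular=[[0,0,0],[0,0,0],[0,0,0],[0,0,0]], hand=[0.1,0.1,0.1,0.1])

```text
clock: 15.85
position: [589.9, 23.2, 87.1]
tool_rot: [3.141, -0.001, 1.571]
ft_force: [-0.4, 1.3, 6.9]
gripper_width: 16.2
grasp_force: 58.7
```

play_rows(slide=[[-0.0017,0.0035,0],[-0.0019,0.0035,0],[-0.002,0.0034,0],[-0.0021,0.0032,0]], angular=[[0,0,0],[0,0,0],[0,0,0],[0,0,0]], hand=[0.1,0.1,0.1,0.1])

```text
clock: 16.35
position: [603.7, 15.6, 87.1]
tool_rot: [3.14, -0.001, 1.571]
ft_force: [-0.6, 2.5, 6.3]
gripper_width: 16.0
grasp_force: 58.7
```

play_rows(slide=[[-0.0023,0.0032,0],[-0.0025,0.0031,0],[-0.0025,0.003,0],[-0.0027,0.0029,0]], angular=[[0,0,0],[0,0,0],[0,0,0],[0,0,0]], hand=[0.1,0.1,0.1,0.1])

```text
clock: 16.85
position: [616.1, 5.6, 87.2]
tool_rot: [3.14, -0.001, 1.571]
ft_force: [0.3, 2.4, 6.8]
gripper_width: 16.2
grasp_force: 58.6
```

play_rows(slide=[[-0.0028,0.0027,0],[-0.0029,0.0026,0],[-0.0031,0.0025,0],[-0.0031,0.0024,0]], angular=[[0,0,0],[0,0,0],[0,0,0],[0,0,0]], hand=[0.1,0.1,0.1,0.1])

```text
clock: 17.35
position: [623.5, -2.4, 87.1]
tool_rot: [-3.137, -0.007, 1.573]
ft_force: [-5.0, 7.2, 12.7]
gripper_width: 16.3
grasp_force: 59.5
```

The drag rises here, so I'll use finer steps through the bump.

play_rows(slide=[[-0.0033,0.0022,0]], angular=[[0,0,0]], hand=[0.1])

```text
clock: 17.48
position: [625.4, -4.9, 87.1]
tool_rot: [-3.136, -0.008, 1.573]
ft_force: [-4.9, 8.5, 12.7]
gripper_width: 16.0
grasp_force: 59.5
```

play_rows(slide=[[-0.0033,0.0021,0]], angular=[[0,0,0]], hand=[0.1])

```text
clock: 17.6
position: [627.7, -8.1, 87.1]
tool_rot: [-3.137, -0.008, 1.573]
ft_force: [-4.6, 8.7, 12.5]
gripper_width: 16.3
grasp_force: 59.4
```

play_rows(slide=[[-0.0034,0.0019,0]], angular=[[0,0,0]], hand=[0.1])

```text
clock: 17.73
position: [630.3, -12.0, 87.1]
tool_rot: [-3.138, -0.007, 1.573]
ft_force: [-3.2, 5.6, 10.2]
gripper_width: 16.7
grasp_force: 59.4
```

play_rows(slide=[[-0.0035,0.0018,0]], angular=[[0,0,0]], hand=[0.1])

```text
clock: 17.85
position: [633.3, -17.3, 87.2]
tool_rot: [-3.141, -0.004, 1.573]
ft_force: [-0.3, 3.0, 6.8]
gripper_width: 16.0
grasp_force: 59.0
```

play_rows(slide=[[-0.0036,0.0016,0]], angular=[[0,0,0]], hand=[0.1])

```text
clock: 17.98
position: [636.0, -23.0, 87.2]
tool_rot: [3.139, -0.001, 1.571]
ft_force: [1.7, 1.5, 5.0]
gripper_width: 16.1
grasp_force: 58.6
```

play_rows(slide=[[-0.0036,0.0014,0]], angular=[[0,0,0]], hand=[0.1])

```text
clock: 18.1
position: [637.6, -27.1, 87.2]
tool_rot: [3.139, -0.001, 1.571]
ft_force: [1.3, 1.6, 5.1]
gripper_width: 16.1
grasp_force: 58.6
```

play_rows(slide=[[0.0036,-0.0014,0],[0.0036,-0.0016,0],[0.0035,-0.0018,0]], angular=[[0,0,0],[0,0,0],[0,0,0]], hand=[0.1,0.1,0.1])

```text
clock: 18.48
position: [633.3, -17.3, 87.2]
tool_rot: [3.138, 0.001, 1.57]
ft_force: [3.6, -2.0, 3.5]
gripper_width: 16.1
grasp_force: 58.9
```

play_rows(slide=[[0.0034,-0.0019,0]], angular=[[0,0,0]], hand=[0.1])

```text
clock: 18.6
position: [632.1, -15.2, 87.2]
tool_rot: [3.136, 0.003, 1.57]
ft_force: [5.8, -4.3, 2.1]
gripper_width: 17.1
grasp_force: 58.7
```

play_rows(slide=[[0.0033,-0.0021,0]], angular=[[0,0,0]], hand=[0.1])

```text
clock: 18.73
position: [630.8, -13.1, 87.2]
tool_rot: [3.134, 0.005, 1.569]
ft_force: [6.3, -3.8, -0.0]
gripper_width: 16.5
grasp_force: 58.6
```

play_rows(slide=[[0.0033,-0.0022,0]], angular=[[0,0,0]], hand=[0.1])

```text
clock: 18.85
position: [629.3, -10.6, 87.3]
tool_rot: [3.132, 0.006, 1.568]
ft_force: [8.2, -7.5, -0.4]
gripper_width: 16.0
grasp_force: 58.5
```

play_rows(slide=[[0.0031,-0.0024,0]], angular=[[0,0,0]], hand=[0.1])

```text
clock: 18.98
position: [627.4, -7.8, 87.2]
tool_rot: [3.131, 0.006, 1.568]
ft_force: [7.8, -6.1, -1.3]
gripper_width: 16.3
grasp_force: 58.5
```

play_rows(slide=[[0.0031,-0.0025,0]], angular=[[0,0,0]], hand=[0.1])

```text
clock: 19.1
position: [624.9, -4.3, 87.2]
tool_rot: [3.131, 0.006, 1.568]
ft_force: [7.6, -5.1, -0.6]
gripper_width: 16.1
grasp_force: 58.6
```

play_rows(slide=[[-0.0031,0.0025,0],[-0.0031,0.0024,0],[-0.0033,0.0022,0],[0,0,0],[0,0,0]], angular=[[0,0,0],[0,0,0],[0,0,0],[0,0,0],[0,0,0]], hand=[0.1,0.1,0.1,0.1,0.1])

```text
clock: 19.73
position: [625.5, -4.9, 87.1]
tool_rot: [-3.137, -0.007, 1.573]
ft_force: [-3.9, 6.6, 13.9]
gripper_width: 16.1
grasp_force: 60.1
```

play_rows(slide=[[-0.0026,0.0018,0],[0,0,0],[0,0,0]], angular=[[0,0,0],[0,0,0],[0,0,0]], hand=[0.1,0.1,0.1])

```text
clock: 20.1
position: [627.2, -7.3, 87.0]
tool_rot: [-3.136, -0.007, 1.573]
ft_force: [-3.4, 7.2, 15.4]
gripper_width: 16.2
grasp_force: 60.2
```

play_rows(slide=[[0.0025,-0.0018,0],[0,0,0],[0,0,0]], angular=[[0,0,0],[0,0,0],[0,0,0]], hand=[0.1,0.1,0.1])

```text
clock: 20.48
position: [627.0, -7.1, 87.1]
tool_rot: [-3.14, -0.004, 1.572]
ft_force: [-1.9, 3.7, 11.1]
gripper_width: 16.4
grasp_force: 59.7
```

play_rows(slide=[[0,0,0],[0,0,0],[0,0,0],[0,0,0],[0,0,0],[0,0,-0.02],[0,0,-0.04],[0,0,-0.04]], angular=[[0,0,0],[0,0,0],[0,0,0],[0,0,0],[0,0,0],[0,0,0],[0,0,0],[0,0,0]], hand=[1,1,1,1,1,1,1,1])

```text
clock: 21.48
position: [627.7, -10.5, 188.6]
tool_rot: [3.141, 0.0, 1.57]
ft_force: [0.6, -0.4, -0.3]
gripper_width: 85.3
grasp_force: 0.0
```

play_rows(slide=[[-0.0443,-0.0233,0],[-0.0443,-0.0233,0],[-0.0443,-0.0233,0],[-0.0443,-0.0233,0],[-0.0443,-0.0233,0],[-0.0443,-0.0233,0],[-0.0443,-0.0233,0],[-0.0443,-0.0233,0],[0,0,0],[0,0,0]], angular=[[0,0,0],[0,0,0],[0,0,0],[0,0,0],[0,0,0],[0,0,0],[0,0,0],[0,0,0],[0,0,0],[0,0,0]], hand=[1,1,1,1,1,1,1,1,1,1])

```text
clock: 22.72
position: [441.4, -364.4, 187.2]
tool_rot: [3.14, -0.0, 1.57]
ft_force: [0.2, 0.5, -0.1]
gripper_width: 85.3
grasp_force: 0.0
```

```bash
python3 - <<'E'
from rig import env
from h import *
import pickle
np.set_printoptions(precision=1,suppress=True)
s=env.capture('scene');t=env.capture('top');pickle.dump((s,t),open('c1.pkl','wb'))
for c in(s,t):
    h=cv2.cvtColor(c['img'],cv2.COLOR_RGB2HSV);H,S,V=h[...,0],h[...,1],h[...,2]
    print('dark',[b for b in blobs(V<60) if b[1][4]<400]);print('yel',blobs((H>18)&(H<30)&(S>190)&(V>90)))
    print('red',blobs(((H<5)|(H>174))&(S>190)&(V>70)))
print('proj knob mid', [proj(c,[626.5,-7.5,95]) for c in(s,t)])
cv2.imwrite('pics/t1.png',np.hstack([cv2.resize(t['img'][180:360,230:450],None,fx=1.8,fy=1.8),cv2.resize(s['img'][180:360,60:320],(400,324))])[:,:,::-1])
E
```

```text
dark [(array([6.1, 1.9]), [0, 0, 14, 6, 66]), (array([331.1,  58.3]), [316, 52, 31, 13, 58]), (array([348.8, 160.9]), [346, 148, 5, 25, 55]), (array([554.2, 155.9]), [550, 152, 8, 7, 27]), (array([322.6, 167.1]), [322, 163, 3, 9, 16]), (array([288.1, 215.1]), [285, 205, 8, 21, 139]), (array([209.7, 260.8]), [199, 256, 20, 13, 97])]
yel [(array([203.6, 274.8]), [195, 261, 18, 31, 373])]
red [(array([112.5, 265.1]), [105, 254, 17, 26, 256]), (array([ 89.2, 287. ]), [83, 278, 14, 20, 154])]
dark [(array([162. , 163.1]), [150, 150, 26, 26, 356]), (array([495.3, 215.6]), [485, 159, 65, 94, 254]), (array([  4. , 172.3]), [0, 168, 10, 9, 43]), (array([285. , 208.9]), [283, 205, 5, 9, 32]), (array([352.5, 231.9]), [349, 226, 8, 13, 54]), (array([152.4, 264.8]), [141, 260, 22, 9, 82]), (array([541.4, 297.8]), [536, 290, 11, 18, 79]), (array([553.1, 312. ]), [549, 301, 11, 24, 102]), (array([249.6, 414.6]), [228, 412, 46, 8, 60])]
yel [(array([358.4, 230.3]), [356, 224, 6, 14, 54])]
red [(array([387. , 301.7]), [382, 297, 11, 11, 80]), (array([409.5, 299.5]), [406, 296, 8, 8, 43])]
proj knob mid [array([287.9, 215.1]), array([285.4, 208.6])]
```

View pics/t1.png

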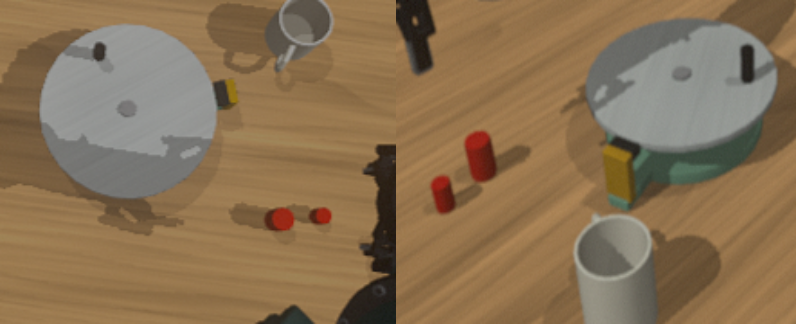

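Knob (288,215 / 285,209) and pad (210,261 / 352,232) are where I left them: the plate held its angle and the stand hasn't moved. The smaller red marker is still at (89,287 / 410,300). I'll go down on it.

play_rows(slide=[[-0.001,0,0.04],[0,0,0.04],[0,0,0.04],[0,0,0.03],[0,0,0.02],[0,0,0.011],[0,0,0],[0,0,0],[0,0,0],[0,0,0],[0,0,0],[0,0,0],[0,0,0],[0,0,0]], angular=[[0,0,0],[0,0,0],[0,0,0],[0,0,0],[0,0,0],[0,0,0],[0,0,0],[0,0,0],[0,0,0],[0,0,0],[0,0,0],[0,0,0],[0,0,0],[0,0,0]], hand=[1,1,1,1,1,1,1,0.2,0.2,0.2,0.2,0.2,0.2,0.2])

```text
clock: 24.58
position: [441.3, -365.8, 6.0]
tool_rot: [3.141, 0.0, 1.57]
ft_force: [0.3, 0.9, 4.8]
gripper_width: 22.2
grasp_force: 58.6
```

play_rows(slide=[[0,0,-0.02],[0,0,-0.04],[0,0,-0.045],[0,0,-0.045],[0.0338,0.0242,0],[0.0338,0.0242,0],[0.0338,0.0242,0],[0.0338,0.0242,0],[0.0338,0.0242,0],[0.0336,0.0244,0],[0,0,0],[0,0,0.03],[0,0,0.025],[0,0,0],[0,0,0]], angular=[[0,0,0],[0,0,0],[0,0,0],[0,0,0],[0,0,0],[0,0,0],[0,0,0],[0,0,0],[0,0,0],[0,0,0],[0,0,0],[0,0,0],[0,0,0],[0,0,0],[0,0,0]], hand=[0.2,0.2,0.2,0.2,0.2,0.2,0.2,0.2,0.2,0.2,0.2,0.2,0.2,0.2,0.2])

```text
clock: 26.45
position: [586.4, -164.1, 101.0]
tool_rot: [3.141, 0.001, 1.569]
ft_force: [0.4, -0.0, 0.3]
gripper_width: 22.2
grasp_force: 58.8
```

play_rows(slide=[[0,0,0.012],[0,0,0.008],[0,0,0.002],[0,0,0],[0,0,0]], angular=[[0,0,0],[0,0,0],[0,0,0],[0,0,0],[0,0,0]], hand=[0.2,0.2,0.2,0.2,0.2])

```text
clock: 27.08
position: [586.7, -163.1, 78.4]
tool_rot: [3.141, 0.0, 1.57]
ft_force: [-0.3, 0.8, -0.8]
gripper_width: 22.7
grasp_force: 58.9
```

play_rows(slide=[[0,0,0.001],[0,0,0],[0,0,0]], angular=[[0,0,0],[0,0,0],[0,0,0]], hand=[0.2,0.2,0.2])

```text
clock: 27.45
position: [586.7, -163.1, 78.0]
tool_rot: [3.141, -0.0, 1.57]
ft_force: [-0.8, 0.2, 5.6]
gripper_width: 22.4
grasp_force: 59.1
```

Contact is felt (5.6 N), so I'll release gently and rise.

play_rows(slide=[[0,0,0],[0,0,0],[0,0,0],[0,0,0],[0,0,0],[0,0,-0.01],[0,0,-0.03],[0,0,-0.04],[0,0,-0.04],[0,0,-0.04],[0.03,-0.04,0],[0.04,-0.04,0],[0.04,-0.04,0],[0.04,0,0],[0.04,0,0],[0.04,0,0],[0,0,0],[0,0,0]], angular=[[0,0,0],[0,0,0],[0,0,0],[0,0,0],[0,0,0],[0,0,0],[0,0,0],[0,0,0],[0,0,0],[0,0,0],[0,0,0],[0,0,0],[0,0,0],[0,0,0],[0,0,0],[0,0,0],[0,0,0],[0,0,0]], hand=[0.4,0.6,0.8,1,1,1,1,1,1,1,1,1,1,1,1,1,1,1])

```text
clock: 29.7
position: [466.5, 66.5, 237.7]
tool_rot: [3.141, 0.0, 1.57]
ft_force: [-0.2, -0.8, -0.4]
gripper_width: 85.4
grasp_force: 0.0
```

```bash
python3 - <<'E'
from rig import env
from h import *
np.set_printoptions(precision=1,suppress=True)
s=env.capture('scene');t=env.capture('top')
r=[]
for c in(s,t):
    h=cv2.cvtColor(c['img'],cv2.COLOR_RGB2HSV);H,S,V=h[...,0],h[...,1],h[...,2]
    print('dark',[b for b in blobs(V<60) if b[1][4]<400 and 180<b[0][1]<300]);print('yel',blobs((H>18)&(H<30)&(S>190)&(V>90)))
    print('red',blobs(((H<5)|(H>174))&(S>190)&(V>70)))
print('proj marker', [proj(c,[586.7,-163.1,90]) for c in(s,t)])
cv2.imwrite('pics/t2.png',np.hstack([cv2.resize(t['img'][180:360,230:450],None,fx=1.8,fy=1.8),cv2.resize(s['img'][180:360,60:320],(400,324))])[:,:,::-1])
E
```

```text
dark [(array([288. , 215.2]), [285, 205, 8, 21, 138]), (array([209.7, 260.9]), [199, 256, 20, 13, 96])]
yel [(array([203.6, 274.9]), [195, 261, 18, 31, 364])]
red [(array([215.9, 239.9]), [212, 233, 10, 19, 77]), (array([112.5, 264.9]), [105, 253, 16, 27, 250])]
dark [(array([486.5, 199.9]), [485, 159, 4, 86, 128]), (array([284.7, 209.3]), [282, 205, 6, 9, 27]), (array([244.9, 212.6]), [242, 206, 7, 15, 41]), (array([241.1, 227.4]), [240, 222, 4, 12, 18]), (array([152.6, 256.7]), [141, 241, 17, 28, 110])]
yel [(array([358.4, 230.3]), [356, 224, 6, 13, 53])]
red [(array([386.9, 301.2]), [382, 296, 11, 12, 69])]
proj marker [array([216.3, 242.9]), array([343. , 231.6])]
```

View pics/t2.png

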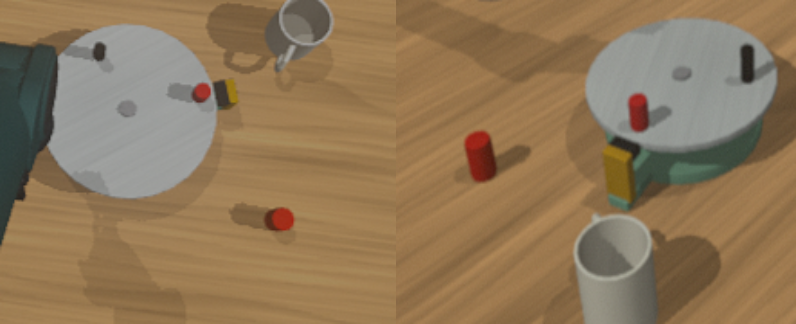

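The marker stands upright right in front of the pad at scene (216,240), where I projected it. The knob at (288,215) and the stand haven't moved.

```bash
python3 -c "
from rig import env;print(env.hand_in())"
```

```text
the job is handed in; nothing more can be done
None
```

Handed in at about 30 s, no verdict shown: the plate rests with the middle of the felt drag at the pad to within about 1–2°, the small red marker stands upright in front of the pad, and in the last pictures the stand had not moved.

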